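# Turn the row of castings round for the inspection cabinet

## Task

Four different die-castings stand in a row in one blue rack; the other blue rack is empty. Move all four into the empty rack in the reverse order, so that the casting that stood nearest the robot ends up farthest from it, the second nearest second farthest, and so on. Set each one down upright and flat in its own pocket; do not let any of them fall.

Things in the scene. Friction and masses are not known exactly. Their poses are not given: they have to be found in the camera images.
- finned: Finned heat-sink housing: a 46 x 46 mm block 14 mm high with five upright 4 mm fins running along x up to 44 mm height; 46 mm wide across the outer fins (y), about 0.15 kg. Aluminium, loose. Origin: centre of underside; z up; x along the loaded rack, away from the robot, within 7 deg.
- cap: Round end cap: flange 52 mm in diameter and 6 mm thick, body 38 mm in diameter up to 42 mm height, small boss 18 mm in diameter up to 50 mm; about 0.14 kg. Aluminium, loose. Origin: centre of underside; z up; x along the loaded rack, away from the robot, within 7 deg.
- valve: Valve casing: foot plate 50 (x) x 46 (y) x 6 mm, block 38 (x) x 36 (y) mm up to 38 mm height, round neck 26 mm in diameter on top with a dark bore up to 54 mm, round stub 22 mm in diameter towards +x reaching x = 26 mm; about 0.17 kg. Aluminium, loose. Origin: centre of underside; z up; x along the loaded rack, away from the robot, within 7 deg.
- bracket: Bracket: foot plate 52 (x) x 48 (y) x 8 mm with one upright wall in the middle, 44 mm long (x), 10 mm thick (y), up to 56 mm height; two small ribs 18 mm high cross the foot at x = -19 and +19 mm; about 0.11 kg. Aluminium, loose. Origin: centre of underside; z up; x along the loaded rack, away from the robot, within 7 deg.
- loaded_rack: Fixed blue rack on the bench, 292 (x) x 82 (y) mm; origin: centre of underside; x axis points away from the robot, within 17 deg. Floor 8 mm thick. Four pockets, centres x = -105, -35, 35, 105 mm, y = 0, each 66 (x) x 74 (y) mm inside; cross ribs 4 mm thick, tops 22 mm above the bench, side rails 16 mm. Starts with the castings, one to a pocket, on black pads; on the left or right.
- empty_rack: Fixed blue rack on the bench, 292 (x) x 82 (y) mm; origin: centre of underside; x axis points away from the robot, within 17 deg. Floor 8 mm thick. Four pockets, centres x = -105, -35, 35, 105 mm, y = 0, each 66 (x) x 74 (y) mm inside; cross ribs 4 mm thick, tops 22 mm above the bench, side rails 16 mm. Empty at the start, no pads: the castings go here.
- pad_finned: Fixed black rubber pad, 62 mm (along the rack) by 68 mm by 4 mm, origin at the centre of its underside, in the pocket of the loaded rack where the finned housing stands at the start; its top is 12 mm above the bench. It stays there and so marks that casting's old place; it turns with the rack.
- pad_cap: Fixed black rubber pad, 62 mm (along the rack) by 68 mm by 4 mm, origin at the centre of its underside, in the pocket of the loaded rack where the round end cap stands at the start; its top is 12 mm above the bench. It stays there and so marks that casting's old place; it turns with the rack.
- pad_valve: Fixed black rubber pad, 62 mm (along the rack) by 68 mm by 4 mm, origin at the centre of its underside, in the pocket of the loaded rack where the valve casing stands at the start; its top is 12 mm above the bench. It stays there and so marks that casting's old place; it turns with the rack.
- pad_bracket: Fixed black rubber pad, 62 mm (along the rack) by 68 mm by 4 mm, origin at the centre of its underside, in the pocket of the loaded rack where the bracket stands at the start; its top is 12 mm above the bench. It stays there and so marks that casting's old place; it turns with the rack.
Not all that is in view belongs to the job. What is shaped like the finned but green or turquoise is not meant. What is shaped like the cap but green is not meant.

How it is judged:
By the outcome, as a careful person would: the job done as asked, in the order asked, and still so for the second after the job is handed in, with the robot touching nothing.
It also fails if it takes over 109 s, if anything falls off the work surface, if the arm or the gripper's body presses on something with over 40 N, if the wrist force passes 120 N, or if a joint passes its speed limit or range.

## Robot

A 6-joint arm with a two-finger parallel gripper is mounted at the origin on the work surface. World frame = base frame: x ahead of the robot, y to its left, z up, the work surface at z = 0. Lengths are in m, angles in rad, forces in N, time in s.
With the tool pointing down it reaches from about 0.325 to 0.9 m from the base axis. Payload 6.1 kg.
Tool frame: the origin (TCP) lies midway between the tips of the shut fingers; the grasp point (between the pads) lies 19 mm behind it; x points along the fingers, y is the direction in which the jaws open and shut, and the axes are right-handed (so a half turn about x gives the same grasp; the last joint's range is limited). The gripper opens to 87 mm and grips with 3 to 60 N. Pads are 19 mm wide; open, the fingers measure 117 mm over their backs; the gripper's body (75 mm by 190 mm) begins 51 mm behind the grasp point.
Start: joints at [1.057, 0.22, 1.526, -0, 1.395, -0.126], TCP at [0.236, 0.579, 0.223] pointing down, gripper open.
Joint ranges: [-2.98, 2.98], [-0.91, 2.08], [0.09, 2.57], [-1.24, 4.39], [0.2, 2.65], [-2.68, 2.68]. Speed limits (rad/s): [2.57, 2.57, 3.01, 3.14, 3.14, 3.14].

## Interface

Orientations are given as [roll, pitch, yaw] about the fixed x, y, z axes, in that order (R = Rz(yaw) Ry(pitch) Rx(roll)).
In Python, from workcell import bot gives the robot as it stands.
- The arm moves only by the tool step_arm, never from a script. Its argument "motion" is a list of rows, each an object with "translation": the shift along the world's x, y, z in mm, a list of three; "dr": the turn, a rotation vector about the world's x, y, z in degrees, a list of three; "claw": the opening in per cent of the stroke, from 0 (shut) to 100 (fully open). A call has 1 to 8 rows; each row shifts and turns the commanded pose from where the row before left it; what a row does not reach is not made up. A row lasts 1/8 s, in which the tool goes at most 62.5 mm and 10.7 degrees, less where a joint would pass 70% of its speed; a pose out of reach is approached as far as the arm can. A call with a gripper value outside its range is refused whole. The fingers move at their own pace and stop on an object; "squeeze" is the grip in N (left out, the last holds). Time passes only in rows, so rows that do not move let the fingers close. It gives the time, the measured TCP pose, the force and the opening at its end, in the units of the state.
- bot.get_obs(): the state, without advancing time (a new reading comes with each control period).
- bot.camera(name): name is "scene" or "top"; returns a dict with "color" (420x560x3 uint8, blue, green, red), "fx", "fy", "cx", "cy" (pixels), "dist_coeffs" ([k1, k2, p1, p2, k3] as OpenCV has them; the pictures are not rectified), "position" and "attitude" of the camera in the world. Camera axes: x right, y up, looking along -z (the intrinsics and any distortion apply to the point x, -y, -z); pixel columns grow to the right and rows downward; lengths in m; the calibration is good to about 2 mm. A picture is of the moment at which its call begins. There is no depth.
- bot.job_done(): hands the job in, once; it reports no verdict.
The state is a dict: "time": time; "q": joint angles; "joint_vel": joint speeds; "tau": joint torques, N m; "ee_pos": TCP position; "tool_rot": TCP orientation; "ft_force": force on the tool from outside, world axes, zero at the start; "moment": the same for the moment, N m; "grip_width": opening from 0.0 (shut) to 1.0 (fully open).
Only numpy, scipy, OpenCV 4.12 (cv2) and the standard library are available. Lean on these libraries where they do the work, as an engineer would, in place of code of your own. Each camera call takes 0.05 s, during which the arm holds its last target.

## Working session

There is one attempt and no reset: what is moved stays moved. The work goes in short steps, Python scripts to look and compute and a tool call to move; the robot and the scene stay as the last step left them, time stands still between calls to the robot, and variables do not carry over. Pictures are saved under pics/ and viewed, and the job is handed in when it is done.

Besides the shell and the picture viewer there is one more tool, called as name(argument=value, ...) on one line, values as JSON. step_arm: Moves the arm, as the interface text tells. Its arguments: {"type":"object","properties":{"motion":{"type":"array","items":{"type":"object","properties":{"translation":{"type":"array","items":{"type":"number"}},"dr":{"type":"array","items":{"type":"number"}},"claw":{"type":"number"}}}},"squeeze":{"type":"number"}},"required":["motion"]}

```bash
ls; mkdir -p pics; python3 - <<'E'
from workcell import bot
import cv2
o=bot.get_obs()
for k,v in o.items(): print(k,v)
for n in("scene","top"):
    c=bot.camera(n); cv2.imwrite(f"pics/{n}0.png",c["color"])
    print(n,{k:v for k,v in c.items() if k!="color"})
E
```

```text
pics
time 0.0
q [ 1.05690491e+00  2.21254707e-01  1.52763312e+00 -2.45736190e-06
  1.39467558e+00 -1.26101693e-01]
joint_vel [ 5.58460238e-04 -1.11204348e-04 -1.11908776e-03 -1.00540206e-03
 -1.16843666e-03 -4.44268420e-05]
tau [-2.92503701e-04 -4.94613719e+01 -3.87383544e+01  7.00424029e-02
  5.71514061e-02 -1.40033976e-04]
ee_pos [0.23603436 0.57803985 0.2214079 ]
tool_rot [-1.69567083  1.56882557 -2.08346012]
ft_force [ 0.08478798 -0.95422993 -0.02174986]
moment [-0.01398944  0.01057     0.03603295]
grip_width 0.9984580551735449
scene {'fx': 468.9060671094193, 'fy': 468.9060671094193, 'cx': 283.89779867595814, 'cy': 212.0253342020899, 'dist_coeffs': array([0.00121062, 0.        , 0.        , 0.        , 0.        ]), 'position': array([ 0.9298784 , -0.51184727,  0.50971145]), 'attitude': array([ 0.94519589, -0.01321058,  0.66950814])}
top {'fx': 488.3461591734884, 'fy': 488.3461591734884, 'cx': 280.59697733621954, 'cy': 204.73359904123637, 'dist_coeffs': array([-0.11648327,  0.        ,  0.        ,  0.        ,  0.        ]), 'position': array([0.40228485, 0.01443222, 0.95613551]), 'attitude': array([ 0.1273645 , -0.0050559 , -1.54262216])}
```

View pics/scene0.png

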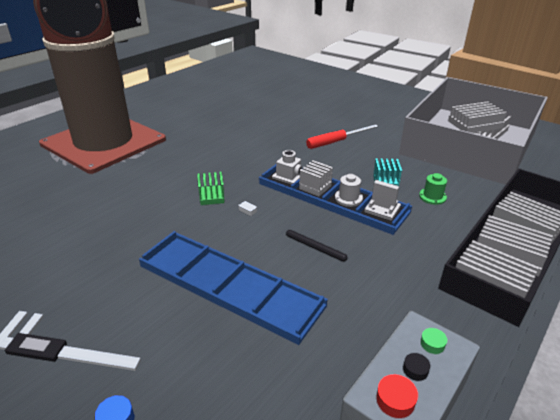

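View pics/top0.png

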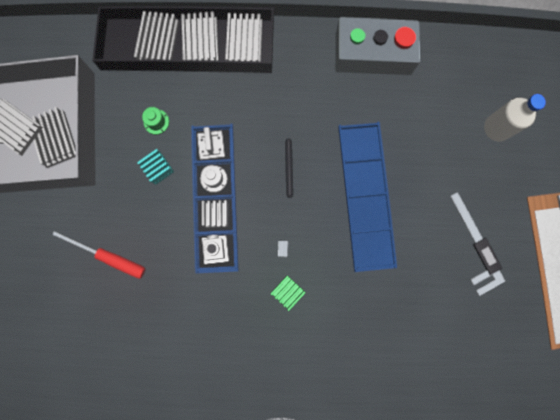

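Loaded rack is the left one in the top view (rack around 215,198). From near to far it holds valve (215,248), finned (214,213), cap (213,179) and bracket (211,144). The green finned (288,293), turquoise finned (153,165) and green cap (155,120) are decoys. Empty rack is around (367,197). Next I'll take enlarged crops.

```bash
cat > h.py <<'E'
import numpy as np, cv2
from scipy.spatial.transform import Rotation as R
from workcell import bot
def proj(c,P):
    Rw=R.from_euler('xyz',c['attitude']).as_matrix()
    p=(np.atleast_2d(P)-c['position'])@Rw
    p=p*[1,-1,-1]
    K=np.array([[c['fx'],0,c['cx']],[0,c['fy'],c['cy']],[0,0,1]])
    return cv2.projectPoints(p,np.zeros(3),np.zeros(3),K,c['dist_coeffs'])[0].reshape(-1,2)
def unproj(c,uv,z):
    Rw=R.from_euler('xyz',c['attitude']).as_matrix()
    K=np.array([[c['fx'],0,c['cx']],[0,c['fy'],c['cy']],[0,0,1]])
    n=cv2.undistortPoints(np.array(uv,float).reshape(-1,1,2),K,c['dist_coeffs']).reshape(-1,2)
    d=np.c_[n,np.ones(len(n))]*[1,-1,-1]@Rw.T
    z=np.broadcast_to(z,len(n))
    return c['position']+d*((z-c['position'][2])/d[:,2])[:,None]
def crop(c,x,y,w,h,s,name):
    im=cv2.resize(c['color'][y:y+h,x:x+w],None,fx=s,fy=s,interpolation=cv2.INTER_CUBIC)
    cv2.imwrite(name,im)
E
python3 - <<'E'
from h import *
c=bot.camera("top")
crop(c,180,115,70,85,7,"pics/a1.png");crop(c,180,195,70,85,7,"pics/a2.png")
crop(c,330,115,75,165,3.6,"pics/a3.png")
E
```

```text
(no output)
```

View pics/a1.png

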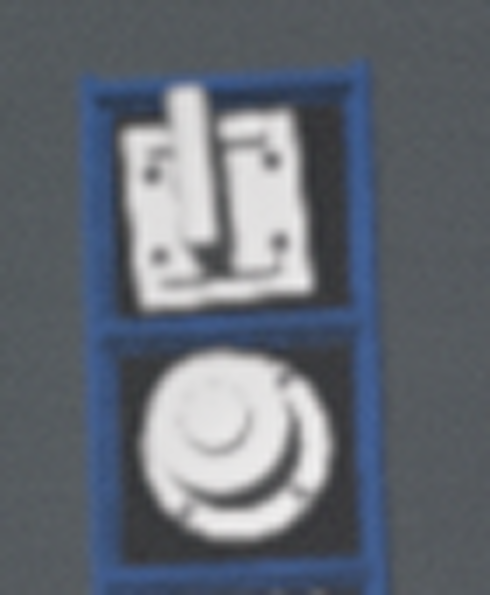

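View pics/a2.png

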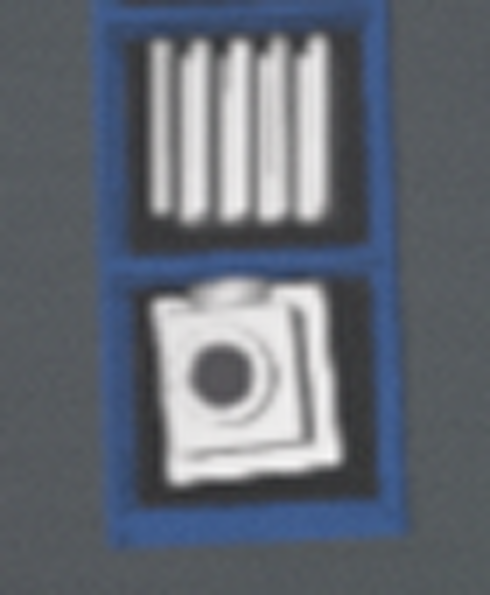

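View pics/a3.png

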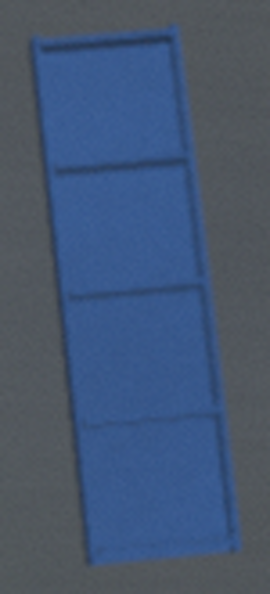

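```bash
cat > fit.py <<'E'
from h import *
from scipy.optimize import minimize
def hullmask(c,P,s=4):
    uv=proj(c,P); return uv
def rack_mask(c,x,y,a,shape,s=4):
    ca,sa=np.cos(a),np.sin(a); m=np.zeros((shape[0]*s,shape[1]*s),np.uint8)
    def box(x0,x1,y0,y1,z1):
        L=np.array([[i,j,k] for i in(x0,x1) for j in(y0,y1) for k in(0,z1)])
        W=np.c_[x+ca*L[:,0]-sa*L[:,1],y+sa*L[:,0]+ca*L[:,1],L[:,2]]
        uv=(proj(c,W)+.5)*s
        h=cv2.convexHull(np.round(uv*16).astype(np.int32)); cv2.fillConvexPoly(m,h,255,cv2.LINE_AA,4)
    box(-.146,.146,-.041,.041,.016)
    box(-.146,-.142,-.041,.041,.022);box(.142,.146,-.041,.041,.022)
    return cv2.resize(m,(shape[1],shape[0]),interpolation=cv2.INTER_AREA)/255.
def obs(c,pt):
    b,g,r=[c['color'][...,i].astype(int) for i in range(3)]
    m=((b-r>35)&(b-g>20)).astype(np.uint8)
    m=cv2.morphologyEx(m,cv2.MORPH_CLOSE,np.ones((3,3)))
    n,l,st,_=cv2.connectedComponentsWithStats(m)
    # component whose bbox contains pt, biggest
    best=max([i for i in range(1,n) if st[i][0]<=pt[0]<st[i][0]+st[i][2] and st[i][1]<=pt[1]<st[i][1]+st[i][3]],key=lambda i:st[i][4])
    cs,_=cv2.findContours((l==best).astype(np.uint8),cv2.RETR_EXTERNAL,cv2.CHAIN_APPROX_NONE)
    o=np.zeros(m.shape,np.uint8); cv2.drawContours(o,[max(cs,key=len)],-1,1,-1)
    return o.astype(float)
def fit(cs,pts,x0):
    os=[obs(c,p) for c,p in zip(cs,pts)]
    f=lambda v:sum(np.abs(rack_mask(c,v[0]/1e3,v[1]/1e3,v[2]/1e3,o.shape)-o).sum() for c,o in zip(cs,os))
    S=np.array([x0]+[np.array(x0)+d for d in([15,0,0],[0,15,0],[0,0,60])])
    r=minimize(f,x0,method='Nelder-Mead',options=dict(initial_simplex=S,xatol=.05,fatol=.1,maxiter=300))
    return r.x,r.fun,[o.sum() for o in os]
E
python3 - <<'E'
from fit import *
t=bot.camera("top");s=bot.camera("scene")
for nm,pt,ps in(("loaded",(215,200),(340,196)),("empty",(367,197),(235,283))):
    g=unproj(t,[pt],0.01)[0]*1e3
    x0=[g[0],g[1],0]
    print(nm,g)
    print(' top',fit([t],[pt],x0))
    a=fit([s],[ps],x0);print(' scene',a)
    b=fit([t,s],[pt,ps],x0);print(' both',b)
px=lambda L,oy:[((u+.5)/7-.5+180,(v+.5)/7-.5+oy) for u,v in L]
def P(n,L,oy,z):
    q=unproj(t,px(L,oy),z)*1e3; print(n,q[:,:2].round(1).tolist(),'mean',q.mean(0).round(1)); return q
q=P('bracket foot',[(122,130),(295,108),(313,292),(140,310)],115,.020)
for n,q in(('b',q),('v',P('valve foot',[(152,298),(325,285),(342,462),(170,485)],195,.018)),('f',P('fin top',[(150,40),(327,38),(322,220),(152,215)],195,.056))):
    d=(q[0]+q[1]-q[2]-q[3])/2; e=(q[0]+q[3]-q[1]-q[2])/2
    print(n,'len',np.linalg.norm(d),'wid',np.linalg.norm(e),'yaw',np.degrees(np.arctan2(d[1],d[0])),np.degrees(np.arctan2(-e[0],e[1])))
P('bracket walltop',[(165,88),(205,85),(215,240),(190,243)],115,.068)
P('cap boss',[(216,417)],115,.062);P('cap flange',[(142,448),(332,448),(237,542),(237,352)],115,.018)
P('valve bore',[(221,377)],195,.066)
E
```

```text
loaded [529.17351149 141.74824866  10.        ]
 top (array([534.55574013, 145.05979065,  78.71196504]), np.float64(156.71764705882353), [np.float64(6295.0)])
 scene (array([536.73852174, 143.50216546,  80.96496274]), np.float64(2819.9450980392157), [np.float64(1967.0)])
 both (array([535.50789838, 144.82816328,  78.55836844]), np.float64(3053.3058823529414), [np.float64(6295.0), np.float64(1967.0)])
empty [ 543.75384964 -156.33175554   10.        ]
 top (array([ 547.05536746, -157.08150132,  120.14381547]), np.float64(167.74901960784314), [np.float64(6262.0)])
 scene (array([ 549.37284169, -156.01189301,  120.78300029]), np.float64(227.47450980392153), [np.float64(8971.0)])
 both (array([ 548.72223058, -156.36532868,  120.91683376]), np.float64(476.607843137255), [np.float64(6262.0), np.float64(8971.0)])
bracket foot [[660.3, 182.6], [667.9, 133.8], [614.8, 126.2], [608.4, 174.6]] mean [637.9 154.3  20. ]
valve foot [[455.2, 164.0], [460.2, 116.4], [412.0, 109.8], [404.2, 156.7]] mean [432.9 136.7  18. ]
fin top [[521.7, 161.7], [523.6, 114.5], [475.1, 113.8], [475.0, 158.9]] mean [498.9 137.2  56. ]
b len 53.06848178056427 wid 49.11125065222584 yaw 8.393718846430135 8.218298143119686
v len 50.11672964677819 wid 47.66820989436274 yaw 7.94722851639162 7.715235701200188
f len 47.6550704679044 wid 46.22232414281408 yaw 2.103415854445097 1.1874034185790114
bracket walltop [[659.0, 163.0], [660.1, 152.2], [617.4, 147.3], [616.5, 154.0]] mean [638.3 154.1  68. ]
cap boss [[570.6, 145.6]] mean [570.6 145.6  62. ]
cap flange [[569.5, 172.3], [571.0, 119.1], [543.7, 144.5], [597.5, 147.0]] mean [570.4 145.7  18. ]
valve bore [[432.5, 137.3]] mean [432.5 137.3  66. ]
```

```bash
cat > st.py <<'E'
from h import *
def st(tx=None,ty=None,tz=None,yaw=None):
    o=bot.get_obs(); M=R.from_euler('xyz',o['tool_rot']).as_matrix()
    j=np.degrees(np.arctan2(M[1,1],M[0,1]))
    print('t',round(o['time'],2),'p',(o['ee_pos']*1e3).round(1),'xaxis',M[:,0].round(3),'jaw',round(j,2),'w',round(o['grip_width']*87,1),'F',o['ft_force'].round(1),'q',o['q'].round(2))
    if yaw is not None:
        d=(yaw+90-j+90)%180-90; print('  delta',(np.array([tx,ty,tz])-o['ee_pos']*1e3).round(1),'drz',round(d,2))
    tilt=np.cross(M[:,0],[0,0,-1]); print('  tiltfix deg',np.degrees(tilt).round(2))
E
python3 -c "
from st import *
st(432.8,137,23,7.8)"
```

```text
t 0.25 p [236.2 578.3 222. ] xaxis [-0.    -0.001 -1.   ] jaw 67.78 w 86.8 F [-0.2  0.1  0.2] q [ 1.06  0.22  1.53 -0.    1.39 -0.13]
  delta [ 196.6 -441.3 -199. ] drz 30.02
  tiltfix deg [ 0.05 -0.03  0.  ]
```

step_arm(motion=[{"translation": [20,-44,-10],"dr": [0,0,4],"claw": 100},{"translation": [20,-44,-10],"dr": [0,0,4]},{"translation": [20,-44,-10],"dr": [0,0,4]},{"translation": [20,-44,-10],"dr": [0,0,4]},{"translation": [20,-44,-10],"dr": [0,0,4]},{"translation": [20,-44,-10],"dr": [0,0,4]},{"translation": [20,-44,-10],"dr": [0,0,4]},{"translation": [20,-44,-10],"dr": [0,0,2]}], squeeze=20)

```text
validation failed for argument at $.mo...
```

```bash
python3 -c "
from st import *
st(432.8,137,23,7.8)"
```

```text
t 0.25 p [236.2 578.3 222. ] xaxis [-0.    -0.001 -1.   ] jaw 67.78 w 86.8 F [-0.2  0.1  0.2] q [ 1.06  0.22  1.53 -0.    1.39 -0.13]
  delta [ 196.6 -441.3 -199. ] drz 30.02
  tiltfix deg [ 0.05 -0.03  0.  ]
```

Every row probably needs all its fields.

step_arm(motion=[{"translation": [20,-44,-10],"dr": [0,0,4],"claw": 100},{"translation": [20,-44,-10],"dr": [0,0,4],"claw": 100},{"translation": [20,-44,-10],"dr": [0,0,4],"claw": 100},{"translation": [20,-44,-10],"dr": [0,0,4],"claw": 100},{"translation": [20,-44,-10],"dr": [0,0,4],"claw": 100},{"translation": [20,-44,-10],"dr": [0,0,4],"claw": 100},{"translation": [20,-44,-10],"dr": [0,0,4],"claw": 100},{"translation": [20,-44,-10],"dr": [0,0,2],"claw": 100}], squeeze=20)

```text
time: 1.25
ee_pos: [0.3968, 0.2252, 0.1424]
tool_rot: [0.156, 1.57, 0.294]
ft_force: [-0.5, 0.4, 0.7]
grip_width: 1.003
```

```bash
python3 -c "
from st import *
st(432.8,137,23,7.8)"
```

```text
t 1.25 p [396.8 225.2 142.4] xaxis [ 0.001  0.    -1.   ] jaw 97.88 w 87.2 F [-0.5  0.4  0.7] q [ 0.34 -0.12  2.03 -0.    1.22 -1.37]
  delta [  36.   -88.2 -119.4] drz -0.08
  tiltfix deg [-0.01  0.04  0.  ]
```

step_arm(motion=[{"translation": [18,-44,0],"dr": [0,0,0],"claw": 100},{"translation": [18,-44,0],"dr": [0,0,0],"claw": 100},{"translation": [0,0,-30],"dr": [0,0,0],"claw": 100},{"translation": [0,0,-40],"dr": [0,0,0],"claw": 100},{"translation": [0,0,-20],"dr": [0,0,0],"claw": 100},{"translation": [0,0,0],"dr": [0,0,0],"claw": 100}])

```text
time: 2.0
ee_pos: [0.4306, 0.1382, 0.0509]
tool_rot: [-3.139, 1.567, -3.004]
ft_force: [-0.4, -0.1, -0.2]
grip_width: 1.0
```

```bash
python3 -c "
from st import *
st(432.8,137,23,7.8)
c=bot.camera('scene');crop(c,240,120,140,110,5,'pics/b1.png')
"
```

```text
t 2.0 p [430.6 138.2  50.9] xaxis [-0.004 -0.001 -1.   ] jaw 97.77 w 87.0 F [-0.4 -0.1 -0.2] q [ 0.14  0.01  2.1  -0.    1.03 -1.57]
  delta [  2.2  -1.2 -27.9] drz 0.03
  tiltfix deg [ 0.03 -0.23  0.  ]
```

View pics/b1.png

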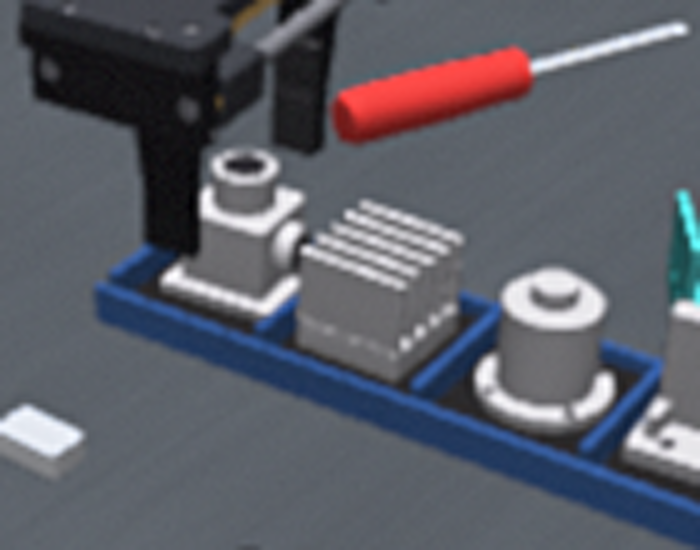

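Fingers straddle the valve. Going down and closing.

step_arm(motion=[{"translation": [2,-1,-13],"dr": [0,-0.2,0],"claw": 100},{"translation": [0,0,-14],"dr": [0,0,0],"claw": 100},{"translation": [0,0,0],"dr": [0,0,0],"claw": 100},{"translation": [0,0,0],"dr": [0,0,0],"claw": 20},{"translation": [0,0,0],"dr": [0,0,0],"claw": 20},{"translation": [0,0,0],"dr": [0,0,0],"claw": 20},{"translation": [0,0,0],"dr": [0,0,0],"claw": 20},{"translation": [0,0,0],"dr": [0,0,0],"claw": 20}], squeeze=20)

```text
time: 3.05
ee_pos: [0.4344, 0.1376, 0.0256]
tool_rot: [-0.13, 1.567, 0.006]
ft_force: [0.3, 0.2, -0.4]
grip_width: 0.516
```

```bash
python3 -c "
from st import *
st(652.7,-143.9,130,6.9)"
```

```text
t 3.05 p [434.4 137.6  25.6] xaxis [ 0.004  0.    -1.   ] jaw 97.78 w 44.9 F [ 0.3  0.2 -0.4] q [ 0.13  0.06  2.11 -0.    0.96 -1.57]
  delta [ 218.3 -281.5  104.4] drz -0.88
  tiltfix deg [-0.    0.21  0.  ]
```

step_arm(motion=[{"translation": [0,0,0],"dr": [0,0.2,0],"claw": 20},{"translation": [0,0,0],"dr": [0,0,0],"claw": 20},{"translation": [0,0,0],"dr": [0,0,0],"claw": 20}])

```text
time: 3.42
ee_pos: [0.4343, 0.1376, 0.0256]
tool_rot: [2.906, 1.571, 3.041]
ft_force: [-1.7, 1.2, 0.9]
grip_width: 0.412
```

```bash
python3 -c "
from st import *
st(652.7,-143.9,130,6.9)"
```

```text
t 3.42 p [434.3 137.6  25.6] xaxis [-0.  0. -1.] jaw 97.78 w 35.9 F [-1.7  1.2  0.9] q [ 0.13  0.07  2.11  0.    0.97 -1.57]
  delta [ 218.4 -281.5  104.4] drz -0.88
  tiltfix deg [-0.   -0.01 -0.  ]
```

Valve gripped (36 mm wide, matching its 36 mm block). Lifting and carrying it over.

step_arm(motion=[{"translation": [0,0,15],"dr": [0,0,0],"claw": 20},{"translation": [0,0,40],"dr": [0,0,0],"claw": 20},{"translation": [0,0,40],"dr": [0,0,0],"claw": 20},{"translation": [15,-20,5],"dr": [0,0,-0.2],"claw": 20},{"translation": [24,-30,0],"dr": [0,0,-0.2],"claw": 20},{"translation": [30,-38,0],"dr": [0,0,-0.2],"claw": 20},{"translation": [30,-38,0],"dr": [0,0,-0.2],"claw": 20},{"translation": [30,-38,0],"dr": [0,0,-0.1],"claw": 20}])

```text
time: 4.42
ee_pos: [0.5642, -0.0277, 0.1264]
tool_rot: [-0.212, 1.57, -0.093]
ft_force: [0.4, 0.2, -1.4]
grip_width: 0.414
```

```bash
python3 -c "
from st import *
st(654.2,-143.7,130,6.9)"
```

```text
t 4.42 p [564.2 -27.7 126.4] xaxis [ 0.001 -0.    -1.   ] jaw 96.87 w 36.0 F [ 0.4  0.2 -1.4] q [-0.19  0.17  1.78  0.    1.2  -1.88]
  delta [  90.  -116.     3.6] drz 0.03
  tiltfix deg [0.   0.03 0.  ]
```

step_arm(motion=[{"translation": [30,-38,0],"dr": [0,0,0],"claw": 20},{"translation": [30,-38,0],"dr": [0,0,0],"claw": 20},{"translation": [22,-28,0],"dr": [0,0,0],"claw": 20},{"translation": [8,-12,0],"dr": [0,0,0],"claw": 20},{"translation": [0,0,-25],"dr": [0,0,0],"claw": 20},{"translation": [0,0,-25],"dr": [0,0,0],"claw": 20},{"translation": [0,0,0],"dr": [0,0,0],"claw": 20},{"translation": [0,0,0],"dr": [0,0,0],"claw": 20}])

```text
time: 5.42
ee_pos: [0.6536, -0.142, 0.0767]
tool_rot: [-0.394, 1.57, -0.274]
ft_force: [-0.2, 0.2, -2.2]
grip_width: 0.413
```

```bash
python3 -c "
from st import *
st(654.2,-143.7,22,6.9)
c=bot.camera('scene');crop(c,120,120,240,220,3.2,'pics/b2.png')
"
```

```text
t 5.42 p [ 653.6 -142.    76.7] xaxis [ 0.001 -0.    -1.   ] jaw 96.91 w 35.9 F [-0.2  0.2 -2.2] q [-0.33  0.45  1.52  0.    1.17 -2.02]
  delta [  0.6  -1.7 -54.7] drz -0.01
  tiltfix deg [0.01 0.05 0.  ]
```

View pics/b2.png

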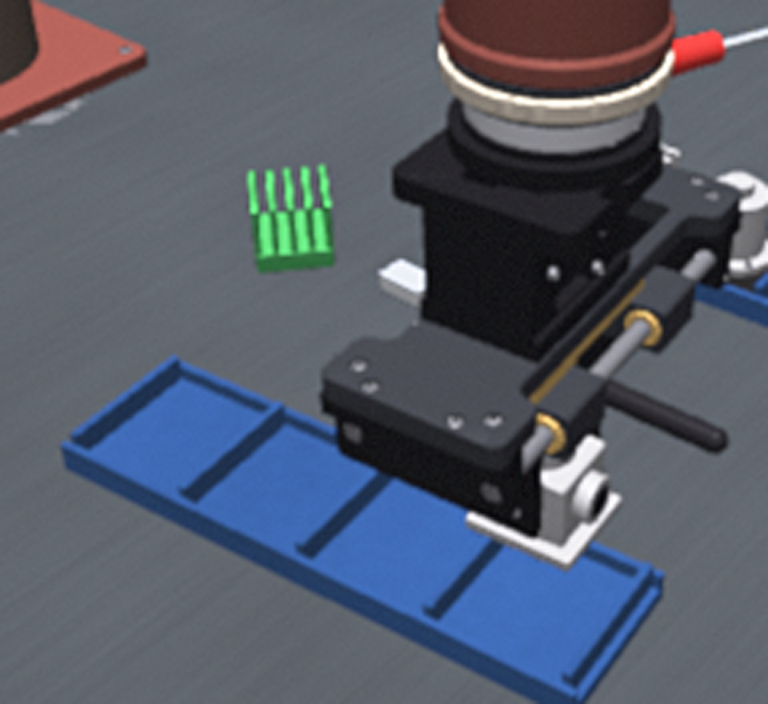

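Valve is held upright above the far pocket. Lowering it.

step_arm(motion=[{"translation": [0,-1,-20],"dr": [0,0,0],"claw": 20},{"translation": [0,-1,-20],"dr": [0,0,0],"claw": 20},{"translation": [0,0,-8],"dr": [0,0,0],"claw": 20},{"translation": [0,0,-4],"dr": [0,0,0],"claw": 20},{"translation": [0,0,-2],"dr": [0,0,0],"claw": 20},{"translation": [0,0,0],"dr": [0,0,0],"claw": 20}])

```text
time: 6.22
ee_pos: [0.6539, -0.1446, 0.0221]
tool_rot: [-0.439, 1.57, -0.319]
ft_force: [1.3, -0.7, -2.5]
grip_width: 0.414
```

```bash
python3 -c "
from st import *
st(654.2,-143.7,21.6,6.9)"
```

```text
t 6.22 p [ 653.9 -144.6   22.1] xaxis [ 0.001 -0.    -1.   ] jaw 96.88 w 36.1 F [ 1.3 -0.7 -2.5] q [-0.34  0.52  1.54  0.    1.08 -2.03]
  delta [ 0.3  0.9 -0.5] drz 0.02
  tiltfix deg [0.02 0.06 0.  ]
```

step_arm(motion=[{"translation": [0,0,-0.5],"dr": [0,0,0],"claw": 20},{"translation": [0,0,0],"dr": [0,0,0],"claw": 80},{"translation": [0,0,0],"dr": [0,0,0],"claw": 80},{"translation": [0,0,0],"dr": [0,0,0],"claw": 80},{"translation": [0,0,0],"dr": [0,0,0],"claw": 80},{"translation": [0,0,0],"dr": [0,0,0],"claw": 80}])

```text
time: 6.98
ee_pos: [0.6533, -0.1444, 0.0211]
tool_rot: [0.122, 1.571, 0.242]
ft_force: [0.2, -1.3, -0.2]
grip_width: 0.786
```

```bash
python3 -c "
from st import *
st(499,137.3,130,1.7)"
```

```text
t 6.97 p [ 653.3 -144.4   21.1] xaxis [ 0.  0. -1.] jaw 96.88 w 68.4 F [ 0.2 -1.3 -0.2] q [-0.34  0.52  1.54  0.    1.08 -2.03]
  delta [-154.3  281.7  108.9] drz -5.18
  tiltfix deg [-0.  0.  0.]
```

step_arm(motion=[{"translation": [0,0,30],"dr": [0,0,0],"claw": 95},{"translation": [0,0,45],"dr": [0,0,0],"claw": 95},{"translation": [-8,14,30],"dr": [0,0,-0.8],"claw": 95},{"translation": [-20,36,0],"dr": [0,0,-0.8],"claw": 95},{"translation": [-22,40,0],"dr": [0,0,-0.8],"claw": 95},{"translation": [-22,40,0],"dr": [0,0,-0.8],"claw": 95},{"translation": [-22,40,0],"dr": [0,0,-0.8],"claw": 95},{"translation": [-22,40,0],"dr": [0,0,-0.8],"claw": 95}])

```text
time: 7.98
ee_pos: [0.5366, 0.0668, 0.1262]
tool_rot: [0.236, 1.57, 0.271]
ft_force: [0.8, 0.4, -0.6]
grip_width: 0.947
```

```bash
python3 -c "
from st import *
st(499,137.3,130,1.7)
c=bot.camera('scene');crop(c,150,200,200,150,4,'pics/b3.png')
c=bot.camera('top');cv2.imwrite('pics/b3t.png',c['color'])
"
```

```text
t 7.97 p [536.6  66.8 126.2] xaxis [ 0.  0. -1.] jaw 92.04 w 82.4 F [ 0.8  0.4 -0.6] q [-0.02  0.11  1.84  0.    1.19 -1.63]
  delta [-37.6  70.5   3.8] drz -0.34
  tiltfix deg [-0.01  0.02  0.  ]
```

View pics/b3.png

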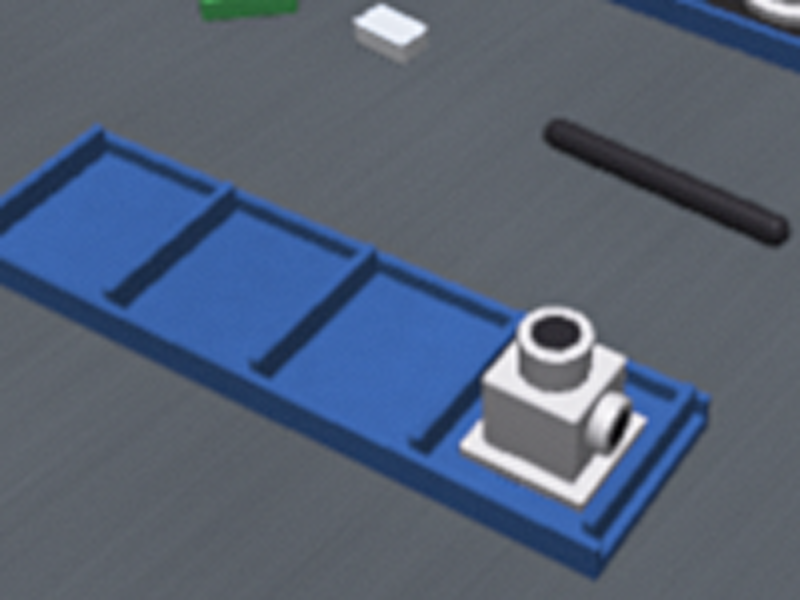

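View pics/b3t.png

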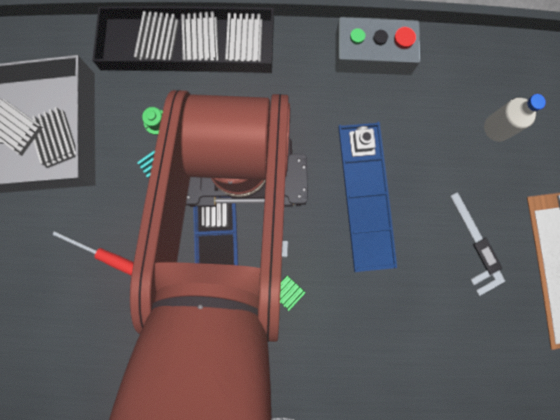

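Valve stands upright, flat and centred in the far pocket. Next is the finned housing.

step_arm(motion=[{"translation": [-17,31,0],"dr": [0,0,-0.3],"claw": 95},{"translation": [-15,28,0],"dr": [0,0,0],"claw": 95},{"translation": [-5,11,0],"dr": [0,0,0],"claw": 95},{"translation": [0,0,-30],"dr": [0,0,0],"claw": 95},{"translation": [0,0,-30],"dr": [0,0,0],"claw": 95},{"translation": [0,0,-5],"dr": [0,0,0],"claw": 95},{"translation": [0,0,0],"dr": [0,0,0],"claw": 95},{"translation": [0,0,0],"dr": [0,0,0],"claw": 95}])

```text
time: 9.07
ee_pos: [0.5017, 0.1354, 0.0625]
tool_rot: [0.043, 1.568, 0.074]
ft_force: [-0.0, 0.2, 0.2]
grip_width: 0.947
```

```bash
python3 -c "
from st import *
st(499,137.3,25,1.7)
c=bot.camera('scene');crop(c,240,100,140,110,5,'pics/b4.png')
"
```

```text
t 9.07 p [501.7 135.4  62.5] xaxis [ 0.002  0.    -1.   ] jaw 91.76 w 82.4 F [-0.   0.2  0.2] q [ 0.11  0.15  1.93 -0.    1.06 -1.49]
  delta [ -2.7   1.9 -37.5] drz -0.06
  tiltfix deg [-0.01  0.14  0.  ]
```

View pics/b4.png

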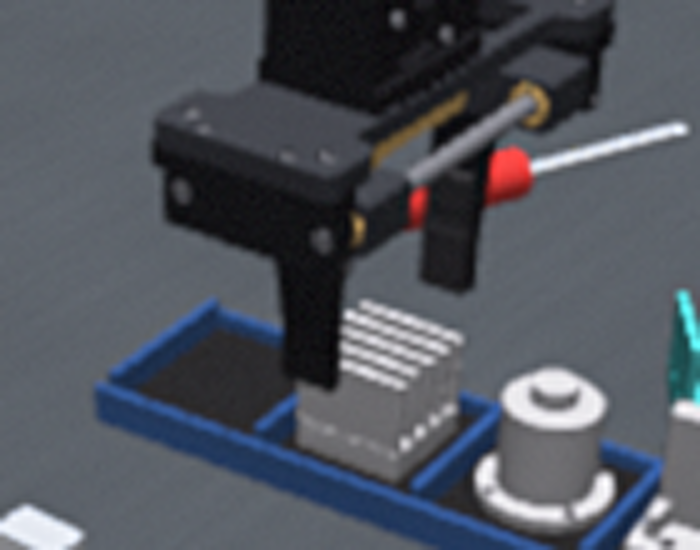

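step_arm(motion=[{"translation": [-2.5,2,-18],"dr": [0,0,0],"claw": 95},{"translation": [0,0,-19],"dr": [0,0,0],"claw": 95},{"translation": [0,0,0],"dr": [0,0,0],"claw": 30},{"translation": [0,0,0],"dr": [0,0,0],"claw": 30},{"translation": [0,0,0],"dr": [0,0,0],"claw": 30},{"translation": [0,0,0],"dr": [0,0,0],"claw": 30},{"translation": [0,0,0],"dr": [0,0,0],"claw": 30},{"translation": [0,0,0],"dr": [0,0,0],"claw": 30}])

```text
time: 10.12
ee_pos: [0.4983, 0.1376, 0.0245]
tool_rot: [0.121, 1.57, 0.152]
ft_force: [0.0, 0.2, 3.7]
grip_width: 0.528
```

```bash
python3 -c "
from st import *
st(583.2,-152.3,130,6.9)"
```

```text
t 10.12 p [498.3 137.6  24.5] xaxis [ 0.001  0.    -1.   ] jaw 91.78 w 45.9 F [0.  0.2 3.7] q [ 0.12  0.2   1.95  0.    0.98 -1.49]
  delta [  84.9 -289.9  105.5] drz 5.12
  tiltfix deg [-0.01  0.05  0.  ]
```

step_arm(motion=[{"translation": [0,0,0],"dr": [0,0,0],"claw": 30},{"translation": [0,0,15],"dr": [0,0,0],"claw": 30},{"translation": [0,0,40],"dr": [0,0,0],"claw": 30},{"translation": [0,0,40],"dr": [0,0,0],"claw": 30},{"translation": [6,-20,5],"dr": [0,0,1],"claw": 30},{"translation": [12,-40,0],"dr": [0,0,1],"claw": 30},{"translation": [13,-45,0],"dr": [0,0,1],"claw": 30},{"translation": [13,-45,0],"dr": [0,0,1],"claw": 30}])

```text
time: 11.12
ee_pos: [0.542, -0.0136, 0.1247]
tool_rot: [-0.051, 1.571, 0.051]
ft_force: [0.8, 1.0, -1.3]
grip_width: 0.528
```

```bash
python3 -c "
from st import *
st(583,-152.3,75,6.9)"
```

```text
t 11.12 p [542.  -13.6 124.7] xaxis [ 0.  0. -1.] jaw 95.84 w 46.0 F [ 0.8  1.  -1.3] q [-0.17  0.12  1.84  0.    1.19 -1.84]
  delta [  41.  -138.7  -49.7] drz 1.06
  tiltfix deg [-0.    0.02  0.  ]
```

step_arm(motion=[{"translation": [13,-45,0],"dr": [0,0,1],"claw": 30},{"translation": [13,-45,0],"dr": [0,0,0],"claw": 30},{"translation": [11,-35,0],"dr": [0,0,0],"claw": 30},{"translation": [4,-14,0],"dr": [0,0,0],"claw": 30},{"translation": [0,0,-25],"dr": [0,0,0],"claw": 30},{"translation": [0,0,-25],"dr": [0,0,0],"claw": 30},{"translation": [0,0,0],"dr": [0,0,0],"claw": 30},{"translation": [0,0,0],"dr": [0,0,0],"claw": 30}])

```text
time: 12.12
ee_pos: [0.5833, -0.151, 0.075]
tool_rot: [-0.362, 1.57, -0.243]
ft_force: [-0.2, -0.2, -1.5]
grip_width: 0.527
```

```bash
python3 -c "
from st import *
st(583,-152.3,20.8,6.9)
c=bot.camera('scene');crop(c,120,150,240,200,3.2,'pics/b5.png')
"
```

```text
t 12.12 p [ 583.3 -151.    75. ] xaxis [ 0.001 -0.    -1.   ] jaw 96.82 w 45.8 F [-0.2 -0.2 -1.5] q [-0.38  0.31  1.71  0.    1.12 -2.07]
  delta [ -0.3  -1.3 -54.2] drz 0.08
  tiltfix deg [0.01 0.04 0.  ]
```

View pics/b5.png

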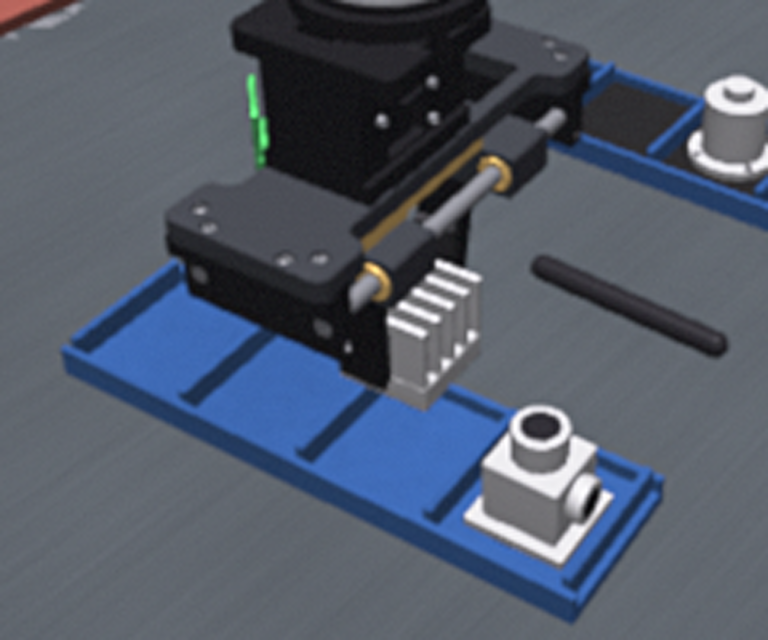

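The finned housing hangs level over the second-farthest pocket. Lowering and releasing it.

step_arm(motion=[{"translation": [0,-1,-20],"dr": [0,0,0],"claw": 30},{"translation": [0,0,-20],"dr": [0,0,0],"claw": 30},{"translation": [0,0,-8],"dr": [0,0,0],"claw": 30},{"translation": [0,0,-4],"dr": [0,0,0],"claw": 30},{"translation": [0,0,-2],"dr": [0,0,0],"claw": 30},{"translation": [0,0,0],"dr": [0,0,0],"claw": 30}])

```text
time: 12.92
ee_pos: [0.5834, -0.1526, 0.0206]
tool_rot: [-0.484, 1.569, -0.366]
ft_force: [-1.2, -0.3, -1.4]
grip_width: 0.528
```

```bash
python3 -c "
from st import *
st(583,-152.3,20.5,6.9)"
```

```text
t 12.93 p [ 583.4 -152.6   20.6] xaxis [ 0.001 -0.    -1.   ] jaw 96.78 w 45.9 F [-1.2 -0.3 -1.4] q [-0.39  0.39  1.73  0.    1.02 -2.08]
  delta [-0.4  0.3 -0.1] drz 0.12
  tiltfix deg [0.03 0.07 0.  ]
```

step_arm(motion=[{"translation": [0,0,0],"dr": [0,0,0],"claw": 90},{"translation": [0,0,0],"dr": [0,0,0],"claw": 90},{"translation": [0,0,0],"dr": [0,0,0],"claw": 90},{"translation": [0,0,0],"dr": [0,0,0],"claw": 90},{"translation": [0,0,20],"dr": [0,0,0],"claw": 90},{"translation": [0,0,40],"dr": [0,0,0],"claw": 90},{"translation": [0,0,45],"dr": [0,0,0],"claw": 90},{"translation": [0,20,0],"dr": [0,0,-0.5],"claw": 90}])

```text
time: 13.92
ee_pos: [0.5866, -0.1346, 0.1321]
tool_rot: [-0.496, 1.56, -0.388]
ft_force: [0.0, 0.3, -0.3]
grip_width: 0.9
```

```bash
python3 -c "
from st import *
st(570.5,145.6,125,4.5)"
```

```text
t 13.93 p [ 586.6 -134.6  132.1] xaxis [ 0.01  -0.004 -1.   ] jaw 96.18 w 78.3 F [ 0.   0.3 -0.3] q [-0.36  0.24  1.68 -0.    1.21 -2.03]
  delta [-16.1 280.2  -7.1] drz -1.68
  tiltfix deg [0.24 0.59 0.  ]
```

step_arm(motion=[{"translation": [0,45,0],"dr": [0,0,-0.5],"claw": 90},{"translation": [-2,45,0],"dr": [0,0,-0.5],"claw": 90},{"translation": [-3,45,0],"dr": [0,0,-0.5],"claw": 90},{"translation": [-3,45,0],"dr": [0,0,-0.3],"claw": 90},{"translation": [-3,45,0],"dr": [0,0,0],"claw": 90},{"translation": [-2,35,0],"dr": [0,0,0],"claw": 90},{"translation": [0,16,0],"dr": [0,0,0],"claw": 90},{"translation": [0,0,0],"dr": [0,0,0],"claw": 90}])

```text
time: 14.92
ee_pos: [0.5702, 0.144, 0.1259]
tool_rot: [-0.289, 1.57, -0.209]
ft_force: [0.3, -0.6, 0.5]
grip_width: 0.901
```

```bash
python3 -c "
from st import *
st(570.5,145.6,65,4.5)
c=bot.camera('scene');crop(c,150,200,200,150,4,'pics/b6.png')
"
```

```text
t 14.93 p [570.2 144.  125.9] xaxis [ 0.001 -0.    -1.   ] jaw 94.57 w 78.4 F [ 0.3 -0.6  0.5] q [ 0.11  0.22  1.72 -0.    1.21 -1.54]
  delta [  0.3   1.6 -60.9] drz -0.07
  tiltfix deg [0.01 0.06 0.  ]
```

View pics/b6.png

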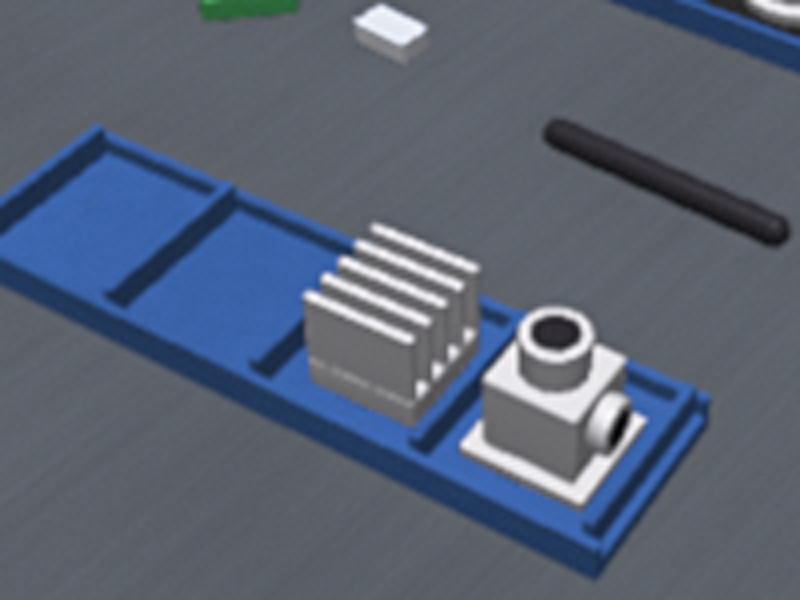

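Two are placed, both flat. Next is the silver cap in the loaded rack, at (213,179) in the top view.

step_arm(motion=[{"translation": [0,1.5,-30],"dr": [0,0,0],"claw": 90},{"translation": [0,0,-30],"dr": [0,0,0],"claw": 90},{"translation": [0,0,0],"dr": [0,0,0],"claw": 90}])

```text
time: 15.35
ee_pos: [0.5677, 0.1432, 0.0624]
tool_rot: [-3.041, 1.565, -2.964]
ft_force: [-0.2, 0.3, -0.2]
grip_width: 0.903
```

```bash
python3 -c "
from st import *
st(570.5,145.6,25,4.5)
c=bot.camera('scene');crop(c,270,100,140,110,5,'pics/b7.png')
"
```

```text
t 15.35 p [567.7 143.2  62.4] xaxis [-0.006 -0.001 -1.   ] jaw 94.38 w 78.5 F [-0.2  0.3 -0.2] q [ 0.11  0.3   1.75 -0.    1.1  -1.53]
  delta [  2.8   2.4 -37.4] drz 0.12
  tiltfix deg [ 0.06 -0.33  0.  ]
```

View pics/b7.png

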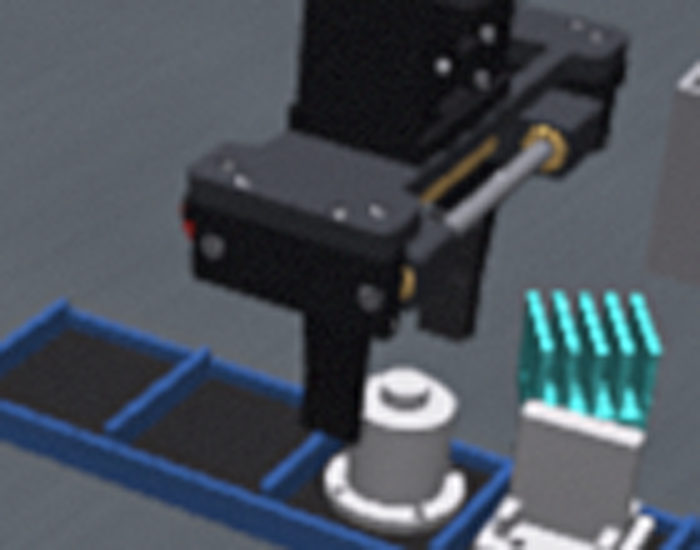

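step_arm(motion=[{"translation": [0,0,-18],"dr": [0,0,0],"claw": 90},{"translation": [0,0,-19],"dr": [0,0,0],"claw": 90},{"translation": [0,0,0],"dr": [0,0,0],"claw": 90},{"translation": [0,0,0],"dr": [0,0,0],"claw": 90}])

```text
time: 15.9
ee_pos: [0.5699, 0.1452, 0.028]
tool_rot: [-3.045, 1.571, -2.967]
ft_force: [0.5, 0.4, 0.7]
grip_width: 0.906
```

```bash
python3 -c "
from st import *
st(570.5,145.6,25,4.5)"
```

```text
t 15.9 p [569.9 145.2  28. ] xaxis [-0. -0. -1.] jaw 94.49 w 78.8 F [0.5 0.4 0.7] q [ 0.12  0.35  1.76 -0.    1.03 -1.53]
  delta [ 0.6  0.4 -3. ] drz 0.01
  tiltfix deg [ 0.   -0.01  0.  ]
```

step_arm(motion=[{"translation": [0.5,0.5,-3],"dr": [0,0,0],"claw": 20},{"translation": [0,0,0],"dr": [0,0,0],"claw": 20},{"translation": [0,0,0],"dr": [0,0,0],"claw": 20},{"translation": [0,0,0],"dr": [0,0,0],"claw": 20},{"translation": [0,0,0],"dr": [0,0,0],"claw": 20},{"translation": [0,0,0],"dr": [0,0,0],"claw": 20},{"translation": [0,0,0],"dr": [0,0,0],"claw": 20},{"translation": [0,0,0],"dr": [0,0,0],"claw": 20}])

```text
time: 16.9
ee_pos: [0.5704, 0.1457, 0.0252]
tool_rot: [0.382, 1.571, 0.46]
ft_force: [0.1, 0.6, 1.6]
grip_width: 0.422
```

```bash
python3 -c "
from st import *
st(513.8,-160.7,125,6.9)"
```

```text
t 16.9 p [570.4 145.7  25.2] xaxis [ 0.  0. -1.] jaw 94.48 w 36.8 F [0.1 0.6 1.6] q [ 0.12  0.35  1.76  0.    1.02 -1.53]
  delta [ -56.6 -306.4   99.8] drz 2.42
  tiltfix deg [-0.    0.01  0.  ]
```

step_arm(motion=[{"translation": [0,0,0],"dr": [0,0,0],"claw": 20},{"translation": [0,0,8],"dr": [0,0,0],"claw": 20},{"translation": [0,0,12],"dr": [0,0,0],"claw": 20},{"translation": [0,0,0],"dr": [0,0,0],"claw": 20}], squeeze=25)

```text
time: 17.4
ee_pos: [0.5717, 0.1457, 0.0468]
tool_rot: [0.016, 1.568, 0.094]
ft_force: [0.1, 0.3, -1.4]
grip_width: 0.425
```

```bash
python3 -c "
from st import *
st(513.8,-160.7,125,6.9)
c=bot.camera('scene');crop(c,270,100,140,110,5,'pics/b8.png')
"
```

```text
t 17.4 p [571.7 145.7  46.8] xaxis [ 0.003  0.    -1.   ] jaw 94.48 w 37.0 F [ 0.1  0.3 -1.4] q [ 0.12  0.32  1.76 -0.    1.06 -1.53]
  delta [ -57.9 -306.4   78.2] drz 2.42
  tiltfix deg [-0.02  0.17  0.  ]
```

View pics/b8.png

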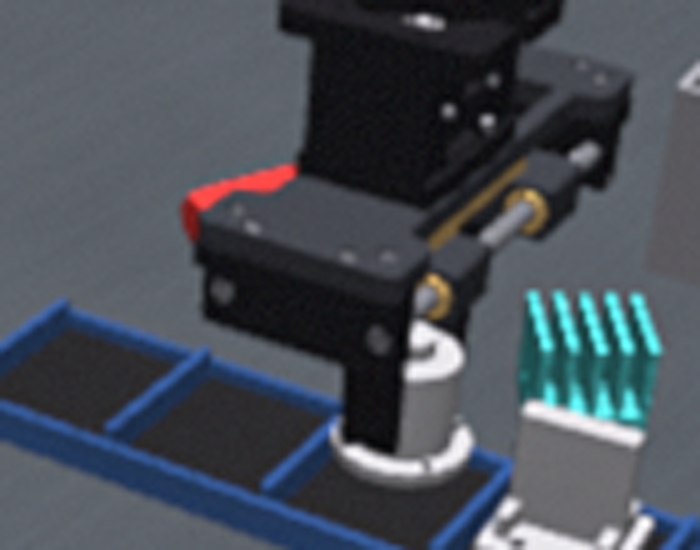

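Cap is held level. Carrying it over.

step_arm(motion=[{"translation": [0,0,30],"dr": [0,0,0],"claw": 20},{"translation": [0,0,35],"dr": [0,0,0],"claw": 20},{"translation": [-4,-20,15],"dr": [0,0,0.4],"claw": 20},{"translation": [-8,-40,0],"dr": [0,0,0.4],"claw": 20},{"translation": [-8,-45,0],"dr": [0,0,0.4],"claw": 20},{"translation": [-8,-45,0],"dr": [0,0,0.4],"claw": 20},{"translation": [-8,-45,0],"dr": [0,0,0.4],"claw": 20},{"translation": [-8,-45,0],"dr": [0,0,0.4],"claw": 20}])

```text
time: 18.45
ee_pos: [0.5258, -0.0958, 0.1249]
tool_rot: [-0.46, 1.571, -0.34]
ft_force: [1.1, -0.1, -1.3]
grip_width: 0.424
```

```bash
python3 -c "
from st import *
st(513.8,-160.7,125,6.9)"
```

```text
t 18.45 p [525.8 -95.8 124.9] xaxis [ 0. -0. -1.] jaw 96.9 w 36.9 F [ 1.1 -0.1 -1.3] q [-0.33  0.1   1.86 -0.    1.19 -2.02]
  delta [-12.  -64.9   0.1] drz 0.0
  tiltfix deg [0. 0. 0.]
```

step_arm(motion=[{"translation": [-7,-35,0],"dr": [0,0,0],"claw": 20},{"translation": [-4,-22,0],"dr": [0,0,0],"claw": 20},{"translation": [-1,-8,0],"dr": [0,0,0],"claw": 20},{"translation": [0,0,-25],"dr": [0,0,0],"claw": 20},{"translation": [0,0,-25],"dr": [0,0,0],"claw": 20},{"translation": [0,0,0],"dr": [0,0,0],"claw": 20},{"translation": [0,0,0],"dr": [0,0,0],"claw": 20}])

```text
time: 19.32
ee_pos: [0.5149, -0.1592, 0.0758]
tool_rot: [-0.428, 1.57, -0.307]
ft_force: [-0.5, 0.0, -0.3]
grip_width: 0.424
```

```bash
python3 -c "
from st import *
st(513.8,-160.7,21.4,6.9)
c=bot.camera('scene');crop(c,120,150,240,200,3.2,'pics/b9.png')
"
```

```text
t 19.32 p [ 514.9 -159.2   75.8] xaxis [ 0.001 -0.    -1.   ] jaw 96.92 w 36.9 F [-0.5  0.  -0.3] q [-0.45  0.17  1.88  0.    1.09 -2.14]
  delta [ -1.1  -1.5 -54.4] drz -0.02
  tiltfix deg [0.01 0.04 0.  ]
```

View pics/b9.png

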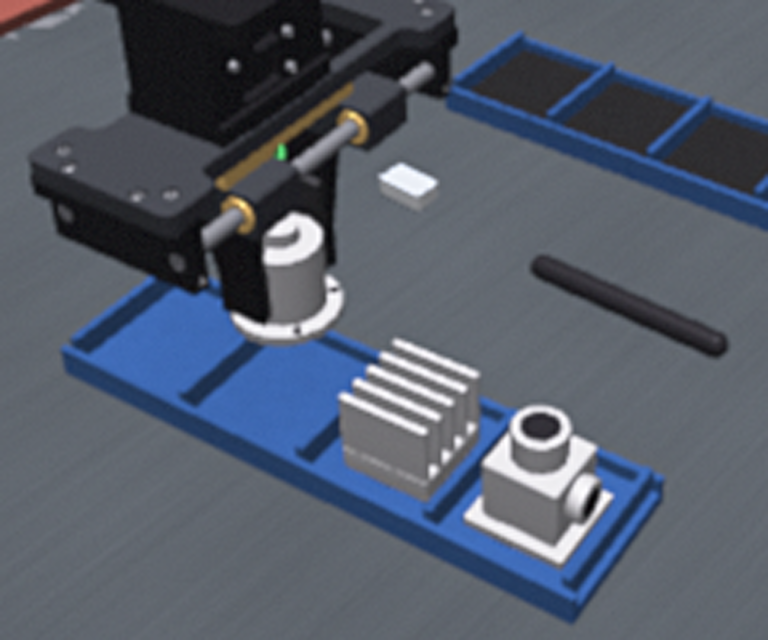

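step_arm(motion=[{"translation": [-0.5,-1,-20],"dr": [0,0,0],"claw": 20},{"translation": [0,0,-20],"dr": [0,0,0],"claw": 20},{"translation": [0,0,-8],"dr": [0,0,0],"claw": 20},{"translation": [0,0,-4],"dr": [0,0,0],"claw": 20},{"translation": [0,0,-2],"dr": [0,0,0],"claw": 20},{"translation": [0,0,0],"dr": [0,0,0],"claw": 20}])

```text
time: 20.12
ee_pos: [0.5143, -0.1606, 0.0216]
tool_rot: [-0.602, 1.57, -0.481]
ft_force: [-0.2, 0.1, -0.4]
grip_width: 0.419
```

```bash
python3 -c "
from st import *
st(513.8,-160.7,21.2,6.9)"
```

```text
t 20.12 p [ 514.3 -160.6   21.6] xaxis [ 0.001 -0.    -1.   ] jaw 96.88 w 36.5 F [-0.2  0.1 -0.4] q [-0.45  0.26  1.9  -0.    0.99 -2.14]
  delta [-0.5 -0.1 -0.4] drz 0.02
  tiltfix deg [0.02 0.04 0.  ]
```

step_arm(motion=[{"translation": [0,0,-0.5],"dr": [0,0,0],"claw": 20},{"translation": [0,0,0],"dr": [0,0,0],"claw": 80},{"translation": [0,0,0],"dr": [0,0,0],"claw": 80},{"translation": [0,0,0],"dr": [0,0,0],"claw": 80},{"translation": [0,0,0],"dr": [0,0,0],"claw": 80},{"translation": [0,0,20],"dr": [0,0,0],"claw": 80},{"translation": [0,0,40],"dr": [0,0,0],"claw": 80},{"translation": [0,0,45],"dr": [0,0,0],"claw": 80}])

```text
time: 21.12
ee_pos: [0.5131, -0.1601, 0.1259]
tool_rot: [2.58, 1.569, 2.7]
ft_force: [0.3, 0.1, -0.8]
grip_width: 0.799
```

```bash
python3 -c "
from st import *
st(638,154.2,126,8.3)"
```

```text
t 21.12 p [ 513.1 -160.1  125.9] xaxis [-0.002  0.001 -1.   ] jaw 96.88 w 69.5 F [ 0.3  0.1 -0.8] q [-0.45  0.11  1.85 -0.    1.19 -2.14]
  delta [1.249e+02 3.143e+02 1.000e-01] drz 1.42
  tiltfix deg [-0.05 -0.1  -0.  ]
```

step_arm(motion=[{"translation": [8,20,0],"dr": [0,0,0.2],"claw": 60},{"translation": [17,43,0],"dr": [0,0,0.2],"claw": 60},{"translation": [18,45,0],"dr": [0,0,0.2],"claw": 60},{"translation": [18,45,0],"dr": [0,0,0.2],"claw": 60},{"translation": [18,45,0],"dr": [0,0,0.2],"claw": 60},{"translation": [18,45,0],"dr": [0,0,0.2],"claw": 60},{"translation": [18,45,0],"dr": [0,0,0.2],"claw": 60},{"translation": [9,23,0],"dr": [0,0,0],"claw": 60}])

```text
time: 22.12
ee_pos: [0.6382, 0.1531, 0.1253]
tool_rot: [1.153, 1.57, 1.3]
ft_force: [0.3, 0.1, 0.3]
grip_width: 0.601
```

```bash
python3 -c "
from st import *
st(638,154.2,126,8.3)"
```

```text
t 22.12 p [638.2 153.1 125.3] xaxis [ 0.  0. -1.] jaw 98.39 w 52.3 F [0.3 0.1 0.3] q [ 0.12  0.37  1.53  0.    1.24 -1.6 ]
  delta [-0.2  1.1  0.7] drz -0.09
  tiltfix deg [-0.02  0.01  0.  ]
```

step_arm(motion=[{"translation": [0,0,-25],"dr": [0,0,0],"claw": 60},{"translation": [0,0,-20],"dr": [0,0,0],"claw": 60},{"translation": [0,0,0],"dr": [0,0,0],"claw": 60}])

```text
time: 22.5
ee_pos: [0.6356, 0.15, 0.0776]
tool_rot: [3.115, 1.565, -3.024]
ft_force: [-0.8, 0.2, -0.3]
grip_width: 0.599
```

```bash
python3 -c "
from st import *
st(638,154.2,32,8.3)
c=bot.camera('scene');crop(c,320,100,140,130,4.6,'pics/c1.png')
crop(c,120,200,220,150,3.6,'pics/c2.png')
"
```

```text
t 22.5 p [635.6 150.   77.6] xaxis [-0.005 -0.001 -1.   ] jaw 98.26 w 52.1 F [-0.8  0.2 -0.3] q [ 0.11  0.42  1.56 -0.    1.17 -1.6 ]
  delta [  2.4   4.2 -45.6] drz 0.04
  tiltfix deg [ 0.04 -0.31  0.  ]
```

View pics/c1.png

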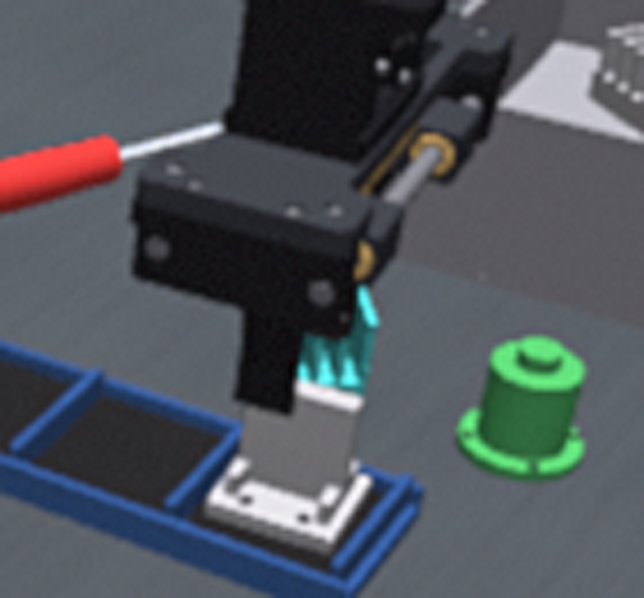

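View pics/c2.png

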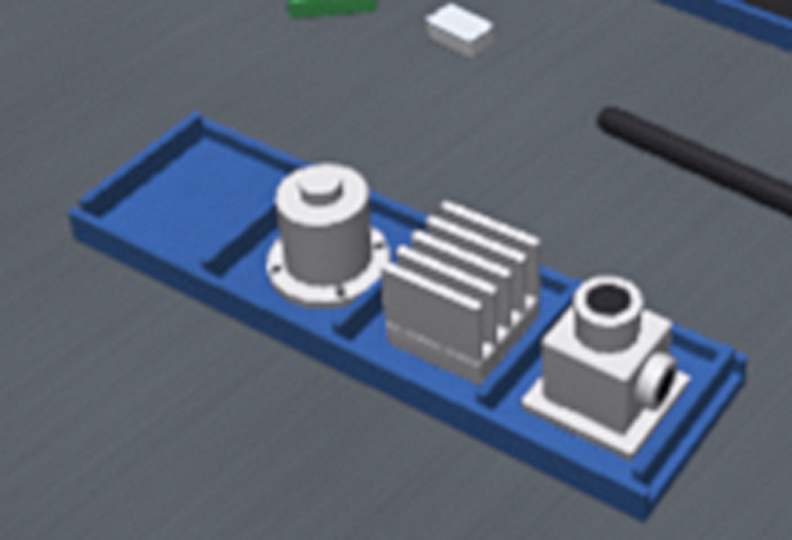

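step_arm(motion=[{"translation": [0,1.5,-20],"dr": [0,0,0],"claw": 60},{"translation": [0,0,-25],"dr": [0,0,0],"claw": 60},{"translation": [0,0,0],"dr": [0,0,0],"claw": 60},{"translation": [0,0,0],"dr": [0,0,0],"claw": 60}])

```text
time: 23.05
ee_pos: [0.6383, 0.152, 0.0361]
tool_rot: [-0.02, 1.57, 0.124]
ft_force: [0.1, -0.4, 0.6]
grip_width: 0.601
```

```bash
python3 -c "
from st import *
st(638,154.2,32,8.3)"
```

```text
t 23.05 p [638.3 152.   36.1] xaxis [ 0.001  0.    -1.   ] jaw 98.27 w 52.3 F [ 0.1 -0.4  0.6] q [ 0.11  0.48  1.57  0.    1.09 -1.6 ]
  delta [-0.3  2.2 -4.1] drz 0.03
  tiltfix deg [-0.01  0.04  0.  ]
```

step_arm(motion=[{"translation": [0,2,-4],"dr": [0,0,0],"claw": 0},{"translation": [0,0,0],"dr": [0,0,0],"claw": 0},{"translation": [0,0,0],"dr": [0,0,0],"claw": 0},{"translation": [0,0,0],"dr": [0,0,0],"claw": 0},{"translation": [0,0,0],"dr": [0,0,0],"claw": 0},{"translation": [0,0,0],"dr": [0,0,0],"claw": 0},{"translation": [0,0,0],"dr": [0,0,0],"claw": 0},{"translation": [0,0,0],"dr": [0,0,0],"claw": 0}], squeeze=20)

```text
time: 24.05
ee_pos: [0.6379, 0.1542, 0.0317]
tool_rot: [0.598, 1.571, 0.743]
ft_force: [-0.3, 1.1, 1.3]
grip_width: 0.113
```

```bash
python3 -c "
from st import *
st(444.3,-169.1,125,6.9)"
```

```text
t 24.05 p [637.9 154.2  31.7] xaxis [ 0.  0. -1.] jaw 98.28 w 9.8 F [-0.3  1.1  1.3] q [ 0.12  0.48  1.57  0.    1.09 -1.6 ]
  delta [-193.6 -323.3   93.3] drz -1.38
  tiltfix deg [-0.01  0.01  0.  ]
```

step_arm(motion=[{"translation": [0,0,15],"dr": [0,0,0],"claw": 0},{"translation": [0,0,40],"dr": [0,0,0],"claw": 0},{"translation": [0,0,40],"dr": [0,0,0],"claw": 0},{"translation": [-12,-20,0],"dr": [0,0,-0.2],"claw": 0},{"translation": [-21,-35,0],"dr": [0,0,-0.2],"claw": 0},{"translation": [-24,-40,0],"dr": [0,0,-0.2],"claw": 0},{"translation": [-24,-40,0],"dr": [0,0,-0.2],"claw": 0},{"translation": [-24,-40,0],"dr": [0,0,-0.2],"claw": 0}])

```text
time: 25.05
ee_pos: [0.5322, -0.0222, 0.1275]
tool_rot: [-0.585, 1.57, -0.457]
ft_force: [-0.5, -1.1, -1.0]
grip_width: 0.115
```

```bash
python3 -c "
from st import *
st(444.3,-169.1,125,6.9)"
```

```text
t 25.05 p [532.2 -22.2 127.5] xaxis [ 0.001 -0.001 -1.   ] jaw 97.29 w 10.0 F [-0.5 -1.1 -1. ] q [-0.19  0.09  1.86 -0.    1.19 -1.89]
  delta [ -87.9 -146.9   -2.5] drz -0.39
  tiltfix deg [0.03 0.06 0.  ]
```

step_arm(motion=[{"translation": [-24,-40,0],"dr": [0,0,-0.2],"claw": 0},{"translation": [-24,-40,0],"dr": [0,0,-0.2],"claw": 0},{"translation": [-22,-37,0],"dr": [0,0,0],"claw": 0},{"translation": [-14,-23,0],"dr": [0,0,0],"claw": 0},{"translation": [-4,-8,0],"dr": [0,0,0],"claw": 0},{"translation": [0,0,-25],"dr": [0,0,0],"claw": 0},{"translation": [0,0,-20],"dr": [0,0,0],"claw": 0},{"translation": [0,0,0],"dr": [0,0,0],"claw": 0}])

```text
time: 26.05
ee_pos: [0.4439, -0.1677, 0.0803]
tool_rot: [2.441, 1.567, 2.562]
ft_force: [0.2, 1.2, -2.0]
grip_width: 0.112
```

```bash
python3 -c "
from st import *
st(444.3,-169.1,27.7,6.9)
c=bot.camera('scene');crop(c,100,130,240,200,3.2,'pics/c3.png')
"
```

```text
t 26.05 p [ 443.9 -167.7   80.3] xaxis [-0.003  0.002 -1.   ] jaw 96.91 w 9.8 F [ 0.2  1.2 -2. ] q [-0.53  0.02  2.03  0.    1.09 -2.22]
  delta [  0.4  -1.4 -52.6] drz -0.01
  tiltfix deg [-0.11 -0.16 -0.  ]
```

View pics/c3.png

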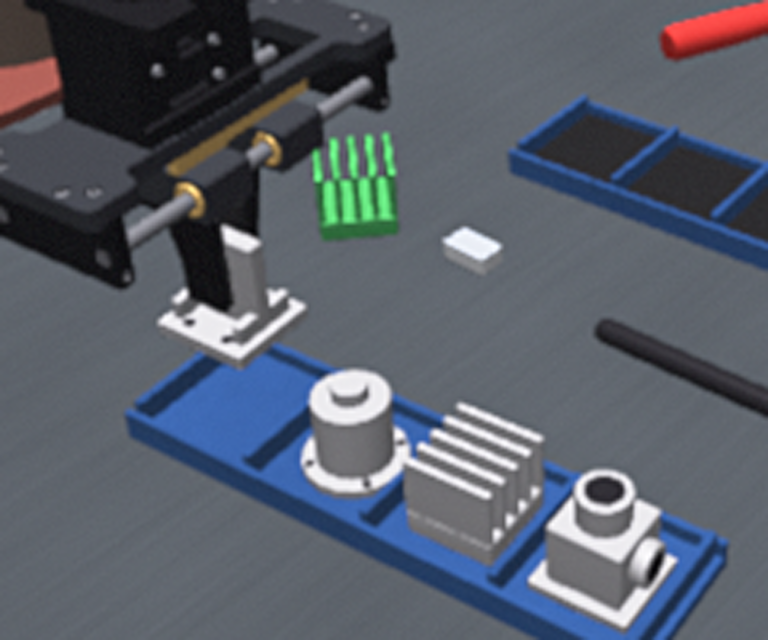

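step_arm(motion=[{"translation": [0,-1,-20],"dr": [0,0,0],"claw": 0},{"translation": [0,0,-20],"dr": [0,0,0],"claw": 0},{"translation": [0,0,-6],"dr": [0,0,0],"claw": 0},{"translation": [0,0,-4],"dr": [0,0,0],"claw": 0},{"translation": [0,0,0],"dr": [0,0,0],"claw": 0},{"translation": [0,0,0],"dr": [0,0,0],"claw": 0}])

```text
time: 26.85
ee_pos: [0.4454, -0.1702, 0.0323]
tool_rot: [-0.648, 1.57, -0.528]
ft_force: [-0.1, -0.7, -2.1]
grip_width: 0.113
```

```bash
python3 -c "
from st import *
st(444.3,-169.1,27.7,6.9)"
```

```text
t 26.85 p [ 445.4 -170.2   32.3] xaxis [ 0.001 -0.001 -1.   ] jaw 96.88 w 9.8 F [-0.1 -0.7 -2.1] q [-0.53  0.1   2.05  0.    0.99 -2.22]
  delta [-1.1  1.1 -4.6] drz 0.02
  tiltfix deg [0.04 0.06 0.  ]
```

step_arm(motion=[{"translation": [-0.5,0.5,-2.5],"dr": [0,0,0],"claw": 0},{"translation": [0,0,-2],"dr": [0,0,0],"claw": 0},{"translation": [0,0,0],"dr": [0,0,0],"claw": 0},{"translation": [0,0,0],"dr": [0,0,0],"claw": 0}])

```text
time: 27.35
ee_pos: [0.4444, -0.1694, 0.0276]
tool_rot: [2.738, 1.571, 2.858]
ft_force: [-1.8, 1.7, 4.5]
grip_width: 0.112
```

```bash
python3 -c "
from st import *
st(444.3,-169.1,27.7,6.9)"
```

```text
t 27.35 p [ 444.4 -169.4   27.6] xaxis [-0.  0. -1.] jaw 96.88 w 9.7 F [-1.8  1.7  4.5] q [-0.53  0.11  2.06 -0.    0.98 -2.22]
  delta [-0.1  0.3  0.1] drz 0.02
  tiltfix deg [-0.   -0.01 -0.  ]
```

Contact with the floor felt (+4.5 N). Releasing and backing off, opened just enough to clear.

step_arm(motion=[{"translation": [0,0,0],"dr": [0,0,0],"claw": 50},{"translation": [0,0,0],"dr": [0,0,0],"claw": 50},{"translation": [0,0,0],"dr": [0,0,0],"claw": 50},{"translation": [0,0,0],"dr": [0,0,0],"claw": 50},{"translation": [0,0,20],"dr": [0,0,0],"claw": 50},{"translation": [0,0,40],"dr": [0,0,0],"claw": 50},{"translation": [0,0,50],"dr": [0,0,0],"claw": 50},{"translation": [0,30,10],"dr": [0,0,0],"claw": 50}])

```text
time: 28.35
ee_pos: [0.4469, -0.1415, 0.1513]
tool_rot: [-0.645, 1.563, -0.528]
ft_force: [0.9, 1.2, -0.3]
grip_width: 0.496
```

step_arm(motion=[{"translation": [0,45,5],"dr": [0,0,0],"claw": 50},{"translation": [0,45,5],"dr": [0,0,0],"claw": 50},{"translation": [0,45,5],"dr": [0,0,0],"claw": 50},{"translation": [0,45,5],"dr": [0,0,0],"claw": 50},{"translation": [0,45,5],"dr": [0,0,0],"claw": 50},{"translation": [0,0,0],"dr": [0,0,0],"claw": 50},{"translation": [0,0,0],"dr": [0,0,0],"claw": 50}])

```text
time: 29.22
ee_pos: [0.4442, 0.0854, 0.1719]
tool_rot: [-2.177, 1.57, -2.056]
ft_force: [-0.9, -0.3, 0.5]
grip_width: 0.498
```

```bash
python3 -c "
from st import *
st()
c=bot.camera('scene');crop(c,120,200,230,150,3.4,'pics/d1.png')
c=bot.camera('top');crop(c,325,110,85,170,3.5,'pics/d2.png')
"
```

```text
t 29.23 p [444.2  85.4 171.9] xaxis [-0. -0. -1.] jaw 96.93 w 43.4 F [-0.9 -0.3  0.5] q [ 0.02 -0.16  2.01 -0.    1.29 -1.68]
  tiltfix deg [ 0.03 -0.01  0.  ]
```

View pics/d1.png

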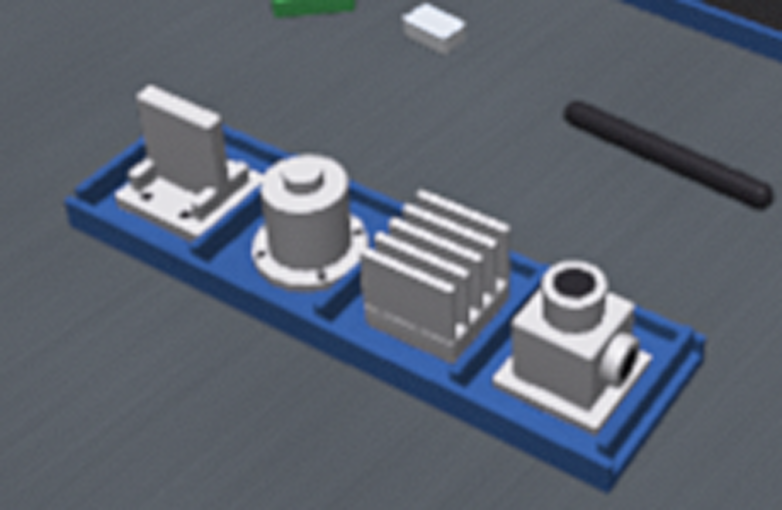

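View pics/d2.png

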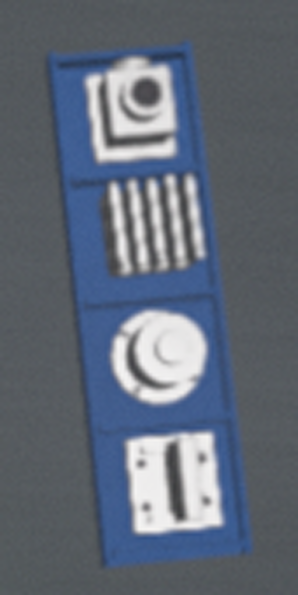

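All four castings stand upright and flat. In the top crop, far to near, they are valve (138,105), finned (155,225), cap (160,357) and bracket (175,482), each inside its own pocket. Handing in.

```bash
python3 -c "
from workcell import bot
print(bot.job_done())"
```

```text
the job is handed in; nothing more can be done
None
```

All four castings are now in the formerly empty rack in reverse order. From far to near they are valve, finned housing, cap and bracket.

- **Final check:** the last scene and top pictures showed each casting upright and flat inside its own pocket. The gripper was clear, at about 170 mm height over open bench, and I handed in at about 29 s of the 109 s allowed. The job gave no verdict.
- **Forces:** the highest wrist force in my readings, taken at the end of each move, was about 5 N.
- **One small mismatch:** the cap gripped at about 37 mm instead of the 38 mm given. It stayed upright in the grip and was set down normally.

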